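# Free the seized oxygen valve on the torch bench

## Robot

A 6-joint arm with a two-finger parallel gripper is mounted at the origin on the work surface. World frame = base frame: x ahead of the robot, y to its left, z up, the work surface at z = 0. Lengths are in m, angles in rad, forces in N, time in s.
With the tool pointing down it reaches from about 0.425 to 0.95 m from the base axis. Payload 3.5 kg.
Tool frame: the origin (TCP) lies midway between the tips of the shut fingers; the grasp point (between the pads) lies 19 mm behind it (ctrl.pinch_z is the distance from the TCP to the grasp point, in m); z points along the fingers, y is the line along which they close (so a half turn about z gives the same grasp; the last joint's range is limited). The gripper opens to 85 mm and grips with 20 to 120 N. Pads are 22 mm wide; open, the fingers measure 114 mm over their backs; the gripper's body (76 mm by 85 mm) begins 54 mm behind the grasp point. The pads swing forward as they close: fully open they stand 13 mm farther back than shut.
Start: joints at [1.114, 0.286, 1.577, -0, 1.279, -0.15], TCP at [0.204, 0.643, 0.192] pointing down, gripper open.
Joint ranges: [-2.77, 2.77], [-0.9, 2.22], [0.21, 2.48], [-1.53, 4.67], [0.24, 2.81], [-2.84, 2.84]. Speed limits (rad/s): [2.79, 2.79, 3.14, 3.14, 3.14, 3.14].

## Interface

Orientations are given as a unit quaternion [x, y, z, w].
In Python, from plant import get_state, viewer, sign_off, ctrl gives the robot as it stands. The module is installed in compiled form; this text tells all that it offers.
- The arm moves only by the shell command python3 -m handwheel 'ROWS' [FORCE]. ROWS is JSON, a list that holds one entry, the list of rows, each a list of 5 numbers: the finger opening in m, from 0 to 0.0854, then the shift along the tool's x, y, z in m, then the turn about the tool's z in degrees. In form: [[[claw, x, y, z, spin], ...]]. A call has 1 to 12 rows; each row shifts and turns the commanded pose from where the row before left it, along the tool's axes as they then stand; what a row does not reach is not made up. A row lasts 1/12 s, in which the tool goes at most 41.7 mm and 7.16 degrees, less where a joint would pass 70% of its speed; a pose out of reach is approached as far as the arm can. A call is refused whole if a number of a shift passes 0.0417 or a number of a turn 7.16, either way. A call with a gripper value outside its range is refused whole. The fingers move at their own pace and stop on an object; FORCE is the grip in N (left out, the last holds). Time passes only in rows, so rows that do not move let the fingers close. It gives the time, the measured TCP pose, the force, the opening and the grip force at its end, in the units of the state.
- get_state(): the state, without advancing time (a new reading comes with each control period).
- viewer.read_camera(name): name is "scene" or "top"; returns the picture (400x640x3 uint8, blue, green, red); there is no depth.
- viewer.camera_params(name): a dict with "fov_y" (degrees; the focal length in pixels is half the picture's height over the tangent of half this angle, whatever the lens; pixels are square), "cx", "cy" (the principal point, pixels), "xyz" and "attitude" of the camera in the world. Camera axes: x right, y up, looking along -z (the intrinsics and any distortion apply to the point x, -y, -z); pixel columns grow to the right and rows downward; lengths in m; the calibration is good to about 2 mm. A picture is of the moment at which its call begins. camera_params takes no time and is no camera call.
- sign_off(): hands the job in; it is judged then, once.
Trained networks look in the newest picture that a camera, given by its name, has taken for a name from the list of things; names that differ only in an ending like _2 or _b are one class to them, and where a whole thing is asked for, a point or a joint stands for the part that bears it (a point fixed in the world has none). Each returns a list of dicts, best first, with "confidence" (0 to 1); they miss things now and then, are a little off and sometimes report something else, mostly with a low value. They report only what shows in the picture. A call takes as long as a camera call. They do not tell look-alikes from the thing itself.
- viewer.look_for(camera, name): "extent" ([left, top, width, height] as shares, 0 to 1, of the picture: columns of its width, rows of its height, round what is visible of it).
- viewer.outline_of(camera, name): "mask" (400x640 bool, what is visible of it) and "extent" ([left, top, width, height] as shares, 0 to 1, of the picture: columns of its width, rows of its height, round what is visible of it).
- viewer.pinpoint(camera, name): "xy" ([column, row] as shares, 0 to 1, of the picture: columns of its width, rows of its height: a listed point, or the origin of a listed thing).
The state is a dict: "time": time; "qpos": joint angles; "dq": joint speeds; "joint_efforts": joint torques, N m; "eef_pos": TCP position; "tcp_rot": TCP orientation; "contact_force": force on the tool from outside, world axes, zero at the start; "wrist_torque": the same for the moment, N m; "opening": opening from 0.0 (shut) to 1.0 (fully open); "finger_force": force on a finger pad.
Only numpy, scipy, OpenCV 4.12 (cv2) and the standard library are available. Lean on these libraries where they do the work, as an engineer would, in place of code of your own. Each camera call takes 0.05 s, during which the arm holds its last target. There are 200 camera calls.

## Task

The oxygen shut-off on the glassworker's bench, the one of the two brass valves with the longer bar handle, has seized shut. Break it loose with a short firm twist counter-clockwise (seen from above) and turn it on until it is fully open, its bar in line with its copper pipe; then let go. Leave the other valve, the one with the short bar, shut.

Things in the scene. Friction and masses are not known exactly. Their poses are not given: they have to be found in the camera images.
- oxygen_valve (a joint): turn of the long bar handle, rad, counter-clockwise from above: 0 = shut (bar 72 degrees across the pipe), 1.25 = fully open, at its stop, bar in line with the pipe. Seized at 0: about 0.35 N m to start it and to keep it moving for the first 15 degrees, then it lets go; from 20 degrees on it turns freely (0.02 N m) and stays where it is left.
- oxygen_grip (a point): middle of the long aluminium bar handle, on its vertical turning axis, 86 mm above the bench: 70 mm long, 14 mm wide, 24 mm high (12 mm above and below). x along the bar, y across it, z up; turns with it. It sits on a fixed brass valve on a dark 150 x 80 mm plate whose length the 16 mm copper pipe follows. Below the bar only a 19 mm collar: fingertips may reach 24 mm below this point.
- fuel_valve (a joint): turn of the short bar handle of the other valve, rad, counter-clockwise from above: 0 = shut, 1.25 = open. Shut at the start; it turns at about 0.1 N m. To be left alone.
- fuel_grip (a point): middle of the short bar handle, on its turning axis: an aluminium bar 40 mm long, 14 mm wide, 24 mm high, on an otherwise identical fixed brass valve, 86 mm above the bench. x along the bar, z up.
Mind the look-alikes: they are no part of the job. Leave any purple look-alike of the part that bears fuel_valve alone.

How it is judged:
By the outcome, as a careful person would: the job done as asked, in the order asked, and still so for the second after the job is handed in, with the robot touching nothing.
It also fails if it takes over 29 s, if anything falls off the work surface, if the arm or the gripper's body presses on something with over 40 N, if the wrist force passes 120 N, or if a joint passes its speed limit or range.

## Working session

There is one attempt and no reset: what is moved stays moved. The work goes in short steps, Python scripts to look and compute and a shell command to move; the robot and the scene stay as the last step left them, time stands still between calls to the robot, and variables do not carry over. Pictures are saved under pics/ and viewed, at most 10 in all, crops included, and the job is handed in when it is done.

```bash
mkdir -p pics; python3 - <<'E'
from plant import get_state, viewer, ctrl
import cv2
for c in ("scene","top"):
    im=viewer.read_camera(c); cv2.imwrite(f"pics/{c}0.png",im)
    print(c,viewer.camera_params(c))
    for n in ("oxygen_grip","fuel_grip"):
        for r in viewer.pinpoint(c,n): print(n,r["confidence"],r["xy"][0]*640,r["xy"][1]*400)
print(get_state(),ctrl.pinch_z)
E
```

```text
scene {'fov_y': 43.919270356681736, 'cx': 322.12571086028845, 'cy': 202.99467376698925, 'xyz': array([1.3766512 , 0.45037433, 1.02698907]), 'attitude': array([0.22058898, 0.326388  , 0.76098511, 0.5154736 ])}
oxygen_grip 0.58 211.968 175.6
fuel_grip 0.49 371.584 231.88
fuel_grip 0.44 399.296 184.60000000000002
fuel_grip 0.43 452.60800000000006 246.07999999999998
top {'fov_y': 48.713019269697334, 'cx': 323.8885252432788, 'cy': 198.1037733098934, 'xyz': array([0.27439816, 0.1062621 , 1.08793401]), 'attitude': array([-0.05229715,  0.0566496 ,  0.70895869, -0.70102311])}
oxygen_grip 0.47 476.03200000000004 180.68
fuel_grip 0.61 252.8 252.88
fuel_grip 0.58 264.576 167.0
fuel_grip 0.57 172.992 180.8
{'time': 0.3, 'qpos': array([ 1.11399292e+00,  2.86630481e-01,  1.57718376e+00,  2.90132150e-05,
        1.27861745e+00, -1.50006059e-01]), 'dq': array([ 7.37496626e-05, -2.76395404e-03, -5.48584668e-03, -2.14087886e-03,
       -4.34126411e-05, -1.11958096e-03]), 'joint_efforts': array([-3.18248503e-04, -4.05356169e+01, -2.92289114e+01, -1.31229513e-04,
        3.22117914e-03,  7.37562885e-06]), 'eef_pos': array([0.20370671, 0.64325537, 0.1918421 ]), 'tcp_rot': array([ 1.52801895e-01,  9.88256750e-01, -3.96207587e-04, -1.38595834e-04]), 'contact_force': array([-0.05454865, -0.70263117,  0.0336011 ]), 'wrist_torque': array([ 0.01066745,  0.00475335, -0.00840409]), 'finger_force': 0.0, 'opening': 1.003184922942634} 0.0187
```

View pics/scene0.png

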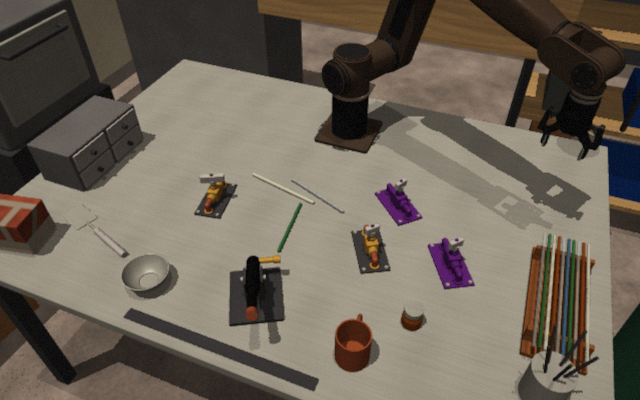

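View pics/top0.png

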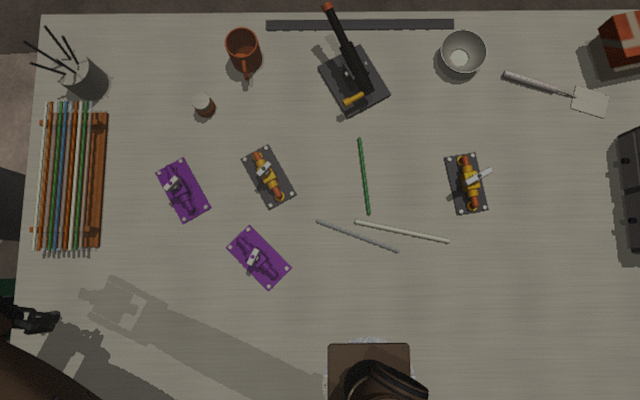

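Candidates: long bar on brass at top (476,181) / scene (212,176). Look-alikes are the short-bar brass valve at top (265,167) / scene (371,232), and the purple ones at top (175,181), (253,253). I choose the first because it is brass with the longer bar. Next I check it in a close crop and measure it.

```bash
cat > h.py <<'E'
import numpy as np, cv2
from scipy.spatial.transform import Rotation as R
from plant import viewer,get_state
def ray(c,u,v):
    p=viewer.camera_params(c); f=200/np.tan(np.radians(p["fov_y"]/2))
    d=R.from_quat(p["attitude"]).apply([(u-p["cx"])/f,-(v-p["cy"])/f,-1]); return p["xyz"],d/np.linalg.norm(d)
def plane(c,u,v,z):
    o,d=ray(c,u,v); return o+d*(z-o[2])/d[2]
def tri(a,b):
    A=0;B=0
    for c,u,v in (a,b):
        o,d=ray(c,u,v);P=np.eye(3)-np.outer(d,d);A=A+P;B=B+P@o
    return np.linalg.solve(A,B)
E
python3 - <<'E'
from h import *
print("tri",tri(("scene",212,175.6),("top",476,180.7)))
a=cv2.imread("pics/top0.png")[140:225,430:510]; b=cv2.imread("pics/scene0.png")[160:225,180:260]
cv2.imwrite("pics/crop.png",np.hstack([cv2.resize(a,(400,425),interpolation=2),cv2.resize(b,(400,425),interpolation=2)]))
print("fuel tri",tri(("scene",371.6,231.9),("top",264.6,167)))
hsv=cv2.cvtColor(cv2.imread("pics/top0.png"),cv2.COLOR_BGR2HSV)
m=viewer.outline_of("top","oxygen_grip")[0]; ys,xs=np.where(m["mask"]); print(m["confidence"],m["extent"],xs.min(),xs.max(),ys.min(),ys.max(),cv2.minAreaRect(np.c_[xs,ys].astype(np.float32)))
for c in [(444,153),(473,151),(458,215),(489,211)]: print(plane("top",*c,0.005))
E
```

```text
tri [ 0.46868085 -0.25724266  0.08355285]
fuel tri [0.50594399 0.23869329 0.07784196]
0.45 [0.7267, 0.4252, 0.0403, 0.0358] 463 490 169 185 ((476.5000305175781, 176.50001525878906), (7.602630138397217, 30.857738494873047), 63.43495178222656)
[ 0.55465046 -0.20596067  0.005     ]
[ 0.55909072 -0.27963266  0.005     ]
[ 0.39688907 -0.23216623  0.005     ]
[ 0.40599184 -0.30957541  0.005     ]
```

View pics/crop.png

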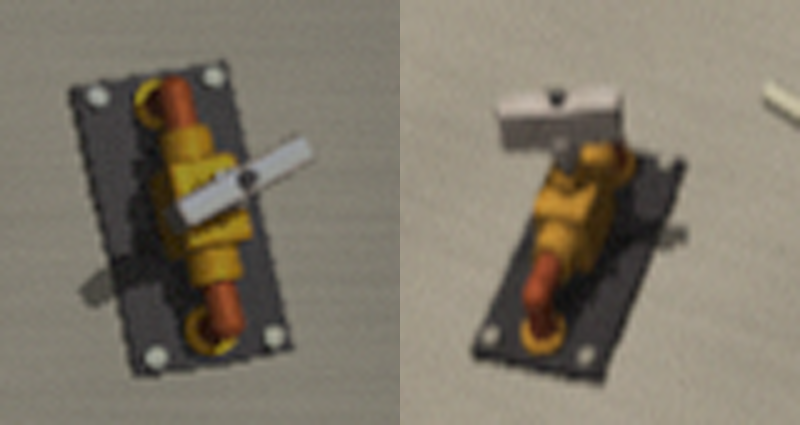

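The crop shows the long bar. Its screw is at top pixel ≈(479.6,175.6), its top-face ends at ≈(466,182.5) and (492,169). It sits on a brass valve on a dark plate, so the choice is right.

```bash
python3 - <<'E'
from h import *
L=plane("top",466.2,182.4,.098);Rr=plane("top",491.8,169,.098);C=plane("top",479.6,175.6,.098)
print(L,Rr,C,np.linalg.norm(L-Rr),"bar deg",np.degrees(np.arctan2(*(Rr-L)[1::-1])))
print("scene screw",plane("scene",180+157/5,160+98/6.54,.098), "pair", tri(("top",479.6,175.6),("scene",180+157/5,160+98/6.54)))
# scene top-face ends (mid of short edges)
a=plane("scene",180+101/5,160+107/6.54,.098);b=plane("scene",180+221/5,160+98/6.54,.098);print(a,b,(a+b)/2,np.degrees(np.arctan2(*(b-a)[1::-1])))
P=np.array([plane("top",*c,.005) for c in [(444.5,157.5),(474.5,152.5),(457,215),(488.5,209.5)]])
d=P[:2].mean(0)-P[2:].mean(0);print("plate",P.mean(0),np.linalg.norm(d),"deg",np.degrees(np.arctan2(d[1],d[0])))
s=get_state();r=R.from_quat(s["tcp_rot"]).as_matrix();print(r.round(3))
E
```

```text
[ 0.46103475 -0.22623647  0.098     ] [ 0.49169649 -0.28702744  0.098     ] [ 0.47654563 -0.2579468   0.098     ] 0.06808585904271143 bar deg -63.23454726212949
scene screw [ 0.48067142 -0.25298337  0.098     ] pair [ 0.47676496 -0.2577902   0.09407463]
[ 0.49792318 -0.27975666  0.098     ] [ 0.46697616 -0.21864181  0.098     ] [ 0.48244967 -0.24919923  0.098     ] 116.8565083132655
plate [ 0.47619888 -0.25701634  0.005     ] 0.147741627193287 deg 9.44860682868905
[[-0.953  0.302 -0.   ]
 [ 0.302  0.953 -0.   ]
 [ 0.    -0.001 -1.   ]]
```

```bash
python3 -m handwheel '[[[0.085,0,0,0,6.46],[0.085,0,0,0,6.46],[0.085,0,0,0,6.46],[0.085,0,0,0,6.46],[0.085,0,0,0,6.46],[0.085,0,0,0,6.46],[0.085,0,0,0,6.46],[0.085,-0.04,0.0096,0,0],[0.085,-0.04,0.0096,0,0],[0.085,-0.04,0.0096,0,0],[0.085,-0.04,0.0096,0,0],[0.085,-0.04,0.0096,0,0]]]' 60
python3 -m handwheel '[[[0.085,-0.04,0.0096,0,0],[0.085,-0.04,0.0096,0,0],[0.085,-0.04,0.0096,0,0],[0.085,-0.04,0.0096,0,0],[0.085,-0.04,0.0096,0,0],[0.085,-0.04,0.0096,0,0],[0.085,-0.0373,-0.0094,0,0],[0.085,-0.0373,-0.0094,0,0],[0.085,-0.0373,-0.0094,0,0],[0.085,-0.0373,-0.0094,0,0],[0.085,-0.0373,-0.0094,0,0],[0.085,-0.0373,-0.0094,0,0]]]'
```

```text
time: 1.35
eef_pos: [0.3387, 0.4861, 0.1924]
tcp_rot: [0.521, 0.854, 0.0, 0.0]
contact_force: [0.6, 0.5, 0.4]
opening: 0.993
finger_force: 0.0
time: 2.35
eef_pos: [0.5512, 0.0737, 0.1926]
tcp_rot: [0.521, 0.854, 0.0, 0.0]
contact_force: [-0.0, 1.2, -0.7]
opening: 0.995
finger_force: 0.0
```

```bash
python3 -m handwheel '[[[0.085,-0.0373,-0.0094,0,0],[0.085,-0.0373,-0.0094,0,0],[0.085,-0.0264,-0.0285,0,0],[0.085,-0.0264,-0.0285,0,0],[0.085,-0.0264,-0.0285,0,0],[0.085,-0.0264,-0.0285,0,0],[0.085,-0.0264,-0.0285,0,0],[0.085,-0.0264,-0.0285,0,0],[0.085,-0.0264,-0.0285,0,0],[0.085,0,0,0,0],[0.085,0,0,0,0]]]'
python3 - <<'E'
from h import *
s=get_state();p=s["eef_pos"];r=R.from_quat(s["tcp_rot"]);print(p,r.inv().apply(np.array([.477,-.256,.066])-p),s["qpos"])
cv2.imwrite("pics/scene1.png",cv2.resize(viewer.read_camera("scene")[90:240,130:330],(800,600),interpolation=2))
E
```

```text
time: 3.27
eef_pos: [0.4747, -0.2567, 0.1924]
tcp_rot: [0.523, 0.852, 0.0, 0.0]
contact_force: [-0.1, -0.5, -0.4]
opening: 0.997
finger_force: 0.0
[ 0.47469027 -0.25669651  0.19243554] [-0.00042533  0.0023434   0.12643612] [-6.83926020e-01 -1.30579363e-02  1.90922898e+00  2.33465874e-04
  1.24531424e+00 -1.15458108e+00]
```

View pics/scene1.png

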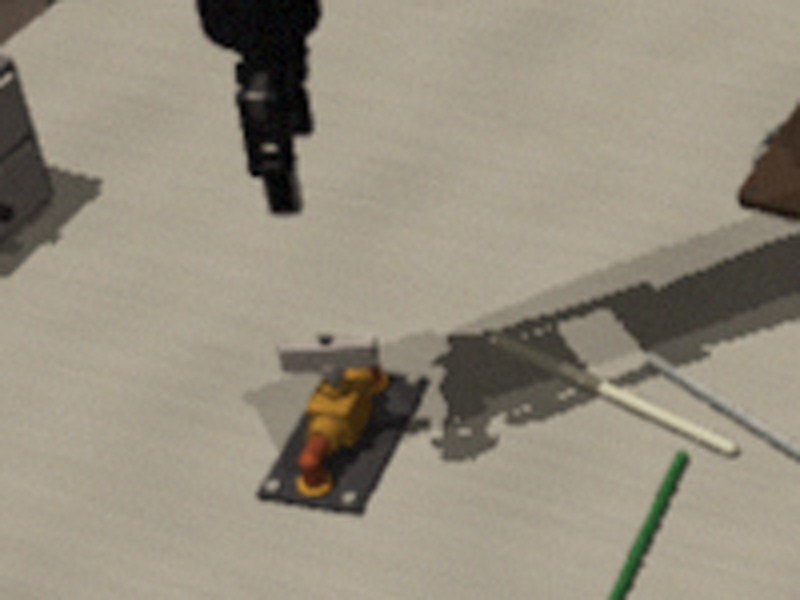

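The gripper hangs above the long-bar valve: fingertip at (285,210), bar at (328,352) in the crop. It is aligned, so I descend and close.

```bash
python3 -m handwheel '[[[0.085,0,0.002,0.03,0],[0.085,0,0,0.03,0],[0.085,0,0,0.03,0],[0.085,0,0,0.02,0],[0.085,0,0,0.015,0],[0.085,0,0,0,0],[0.03,0,0,0,0],[0.02,0,0,0,0],[0.01,0,0,0,0],[0.0,0,0,0,0],[0.0,0,0,0,0],[0.0,0,0,0,0]]]' 60
python3 -m handwheel '[[[0,0,0,0,0],[0,0,0,0,0],[0,0,0,0,0]]]'
python3 -c "
from h import *
s=get_state();print(s['opening']*.0854,s['wrist_torque'],s['contact_force'],s['eef_pos'],s['finger_force'])"
```

```text
time: 4.32
eef_pos: [0.4776, -0.2543, 0.0682]
tcp_rot: [0.521, 0.854, -0.0, 0.001]
contact_force: [0.4, 0.2, 0.1]
opening: 0.14
finger_force: 0.0
time: 4.57
eef_pos: [0.4772, -0.2541, 0.0674]
tcp_rot: [0.521, 0.854, -0.0, 0.0]
contact_force: [0.5, 0.5, -0.6]
opening: 0.003
finger_force: 0.0
0.00023881042347008395 [0.0229082  0.00937429 0.01514132] [ 0.54571883  0.47874141 -0.58093447] [ 0.47717874 -0.25406942  0.06737788] 0.0
```

```bash
python3 - <<'E'
from h import *
a=viewer.read_camera("scene")[110:230,160:280];b=viewer.read_camera("top")[110:230,420:540]
cv2.imwrite("pics/c2.png",np.hstack([cv2.resize(x,(400,400),interpolation=2) for x in (a,b)]))
p=get_state()["eef_pos"]
for c in ("scene","top"):
    k=viewer.camera_params(c);f=200/np.tan(np.radians(k["fov_y"]/2));q=R.from_quat(k["attitude"]).inv().apply(p-k["xyz"]);print(c,k["cx"]-f*q[0]/q[2],k["cy"]+f*q[1]/q[2])
E
```

```text
scene 213.3301461059878 182.1595638825123
top 473.32763404915073 178.01760460008217
```

View pics/c2.png

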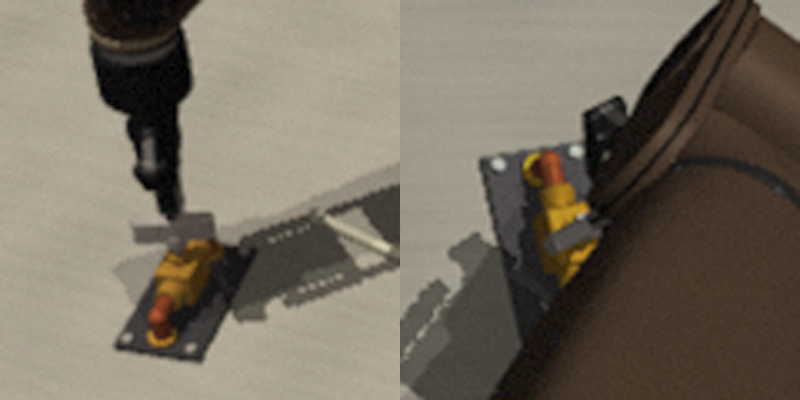

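```bash
python3 - <<'E'
from h import *
def proj(c,p):
    k=viewer.camera_params(c);f=200/np.tan(np.radians(k["fov_y"]/2));q=R.from_quat(k["attitude"]).inv().apply(np.array(p)-k["xyz"]);return np.round([k["cx"]-f*q[0]/q[2],k["cy"]+f*q[1]/q[2]],1)
T=np.array([.4747,-.2567,.1924]);y=np.array([.89,.457,0])
for s in (1,-1): print("hover tips",proj("scene",T+s*.0425*y+[0,0,.013]))
print(proj("scene",T))
print("grip pt",proj("scene",[.477,-.256,.086]),proj("top",[.477,-.256,.086]))
print("now at z .067,.086,.098,.11",[proj("scene",[.4772,-.2541,z]) for z in (.067,.086,.098,.11,.15)])
im=viewer.read_camera("scene")
cv2.imwrite("pics/c3.png",cv2.resize(im[140:215,170:270],(800,600),interpolation=cv2.INTER_CUBIC))
print(get_state()["contact_force"],viewer.pinpoint("scene","oxygen_grip"))
E
```

```text
hover tips [204.1 153. ]
hover tips [206.5 134.5]
[206.1 147.3]
grip pt [211.8 177.1] [476.9 176.5]
now at z .067,.086,.098,.11 [array([213.3, 182.2]), array([212.3, 177.3]), array([211.7, 174.2]), array([211., 171.]), array([208.8, 160.1])]
[ 0.20364039 -1.03285069 -0.11944058] [{'xy': [0.333, 0.4365], 'confidence': 0.72}]
```

View pics/c3.png

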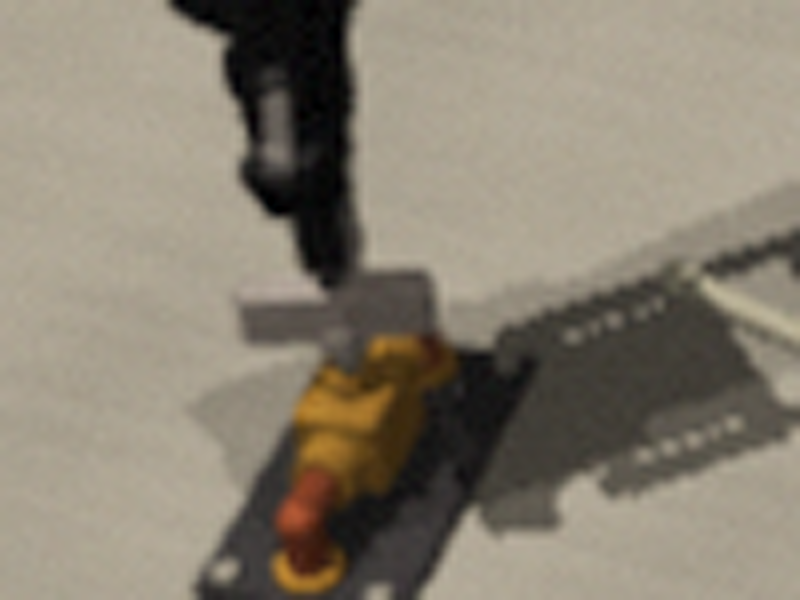

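```bash
python3 - <<'E'
from h import *
def proj(c,p):
    k=viewer.camera_params(c);f=200/np.tan(np.radians(k["fov_y"]/2));q=R.from_quat(k["attitude"]).inv().apply(np.array(p)-k["xyz"]);return np.array([k["cx"]-f*q[0]/q[2],k["cy"]+f*q[1]/q[2]])
T=np.array([.2037,.6433,.1918]);y=np.array([.302,.953,0])
out=[]
for c,(u,v) in (("scene",(520,90)),("top",(0,290))):
    im=cv2.resize(cv2.imread(f"pics/{c}0.png")[v:v+80,u:u+80],(400,400),interpolation=2)
    for i,dz in enumerate((0.013,.04)):
      for s in (1,-1):
        p=proj(c,T+s*.0425*y+[0,0,dz]);print(c,dz,s,p)
        cv2.circle(im,tuple(int(a) for a in (p-[u,v])*5),3,[(0,0,255),(0,255,0)][i],1)
    out.append(im)
cv2.imwrite("pics/c4.png",np.hstack(out))
E
```

```text
scene 0.013 1 [572.48514219 168.97823827]
scene 0.013 -1 [540.46533116 156.05850399]
scene 0.04 1 [576.16115294 160.81306354]
scene 0.04 -1 [543.57417093 147.9534925 ]
top 0.013 1 [ 25.07812349 300.39356136]
top 0.013 -1 [ 65.84265442 313.43432024]
top 0.04 1 [ 15.58372743 301.46944474]
top 0.04 -1 [ 57.62049501 314.93393127]
```

View pics/c4.png

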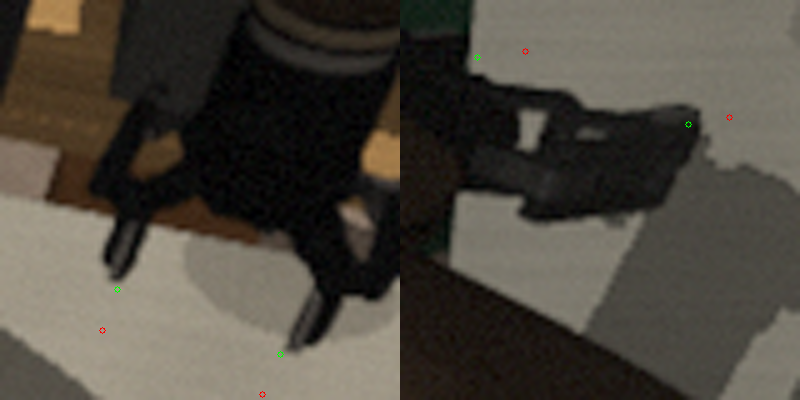

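```bash
python3 - <<'E'
from h import *
t=tri(("scene",543,146.),("top",55.5,322)); e=np.array([.2037,.6433,.2048])-.0425*np.array([.302,.953,0])
print(t,e,t-e)
for a in (("scene",543,146.),("top",55.5,322)): print(plane(*a,t[2]))
E
```

```text
[0.17868734 0.60332615 0.2309427 ] [0.190865  0.6027975 0.2048   ] [-0.01217766  0.00052865  0.0261427 ]
[0.1812593  0.60094889 0.2309427 ]
[0.17793552 0.60621997 0.2309427 ]
```

Both views put the fingertips about 25 mm higher than the reported TCP. The fingers probably shut just above the bar, so I probe gently downward.

```bash
for i in 1 2 3; do python3 -m handwheel '[[[0,0,0,0.0015,0],[0,0,0,0,0]]]' | egrep 'eef|contact|opening'; done
```

```text
eef_pos: [0.477, -0.2539, 0.0655]
contact_force: [-0.4, -0.0, -0.1]
opening: 0.001
eef_pos: [0.477, -0.2538, 0.0639]
contact_force: [-0.5, -0.2, -0.2]
opening: -0.002
eef_pos: [0.4771, -0.2539, 0.0625]
contact_force: [-0.9, 0.2, -0.4]
opening: -0.002
```

```bash
python3 -m handwheel '[[[0,0,0,-0.03,0],[0,0,0,-0.03,0],[0,0,0,0,0],[0,0,0,0,0]]]' | egrep 'time|eef|contact'
python3 - <<'E'
from h import *
def proj(c,p):
    k=viewer.camera_params(c);f=200/np.tan(np.radians(k["fov_y"]/2));q=R.from_quat(k["attitude"]).inv().apply(np.array(p)-k["xyz"]);return np.array([k["cx"]-f*q[0]/q[2],k["cy"]+f*q[1]/q[2]])
p=get_state()["eef_pos"]
out=[]
for c,(u,v) in (("scene",(170,110)),("top",(430,110))):
    im=cv2.resize(viewer.read_camera(c)[v:v+80,u:u+80],(400,400),interpolation=2)
    for dz,col in ((0,(0,0,255)),(.025,(0,255,0)),(.1,(255,0,0))):
        q=proj(c,p+[0,0,dz]);print(c,dz,q); cv2.circle(im,tuple(int(a) for a in (q-[u,v])*5),3,col,1)
    out.append(im)
cv2.imwrite("pics/c5.png",np.hstack(out))
E
```

```text
time: 5.6
eef_pos: [0.4787, -0.2551, 0.1253]
contact_force: [-0.0, -1.1, -0.2]
scene 0 [209.62712111 167.06787959]
scene 0.025 [208.23322962 160.2023043 ]
scene 0.1 [203.83738463 138.5506873 ]
top 0 [482.61640031 172.175525  ]
top 0.025 [486.75998174 169.74150228]
top 0.1 [500.57670046 161.62528498]
```

View pics/c5.png

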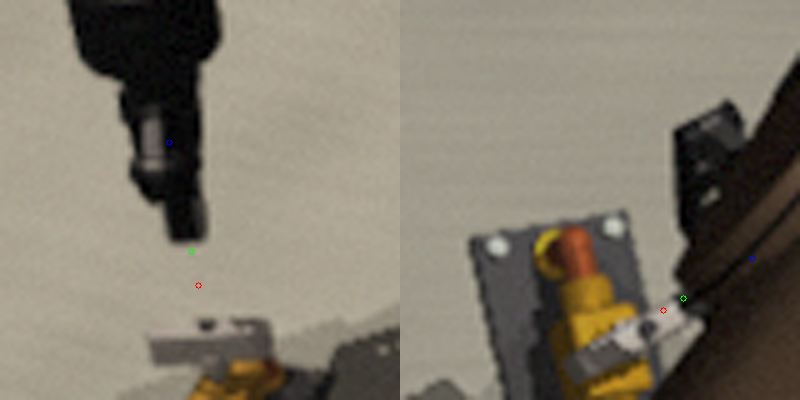

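The tip is seen at scene (207,158), against the expected (210,167). The top view also shows nothing at the reported TCP. So the real fingertips are about 3–4 cm above the reported TCP, and I'll correct for that: open, then descend in stages with force checks.

```bash
python3 -c "
from h import *
print(tri(('scene',207.4,158.4),('top',486.5,168)),plane('scene',207.4,156.2,.1253+.037))"
python3 -m handwheel '[[[0.06,0,0,0,0],[0.06,0,0,0,0],[0.06,0,0,0,0],[0.06,0,0,0,0],[0.06,0,0,0.025,0],[0.06,0,0,0.025,0],[0.06,0,0,0.015,0],[0.06,0,0,0,0]]]' | egrep 'time|eef|contact|open'
python3 -m handwheel '[[[0.06,0,0,0.008,0],[0.06,0,0,0.008,0],[0.06,0,0,0,0]]]' | egrep 'eef|contact'
```

```text
[ 0.4812572  -0.25310833  0.15868019] [ 0.47625458 -0.25710763  0.1623    ]
time: 6.37
eef_pos: [0.4745, -0.2519, 0.0535]
contact_force: [-0.2, -0.1, -0.1]
opening: 0.704
eef_pos: [0.4769, -0.2538, 0.0411]
contact_force: [-1.5, 0.6, -1.0]
```

```bash
python3 -m handwheel '[[[0.06,0,0,0.006,0],[0.06,0,0,0,0],[0.02,0,0,0,0],[0.01,0,0,0,0],[0.005,0,0,0,0],[0.005,0,0,0,0],[0.005,0,0,0,0],[0.005,0,0,0,0]]]' 60
python3 -c "
from h import *
s=get_state();print(s['opening']*85.4,s['wrist_torque'],s['contact_force'],s['eef_pos'],s['finger_force'])"
```

```text
time: 7.28
eef_pos: [0.4771, -0.2544, 0.0366]
tcp_rot: [0.521, 0.854, -0.0, -0.0]
contact_force: [-3.8, 0.7, 4.6]
opening: 0.17
finger_force: 58.6
14.47822653448717 [-0.0803295   0.56412273  0.04844995] [-3.81655242  0.65478616  4.59663857] [ 0.47709634 -0.25442425  0.03655617] 58.608099818229675
```

Gripped at 14.5 mm. Now the breakaway twist.

```bash
python3 -m handwheel '[[[0.005,0,0,0,0],[0.005,0,0,0,0],[0.005,0,0,0,-5],[0.005,0,0,0,-5],[0.005,0,0,0,-5],[0.005,0,0,0,-5],[0.005,0,0,0,-5],[0.005,0,0,0,0],[0.005,0,0,0,0]]]' 100
python3 -c "
from h import *
s=get_state();m=R.from_quat(s['tcp_rot']).as_matrix();print(np.degrees(np.arctan2(m[1,1],m[0,1])),s['wrist_torque'],s['qpos'],s['opening']*85.4)"
```

```text
time: 8.03
eef_pos: [0.4767, -0.2548, 0.0367]
tcp_rot: [0.324, 0.946, -0.001, -0.001]
contact_force: [-5.3, -1.7, 6.4]
opening: 0.144
finger_force: 98.1
52.24774989377387 [-0.15475363  0.86166054 -0.00140907] [-0.67760228  0.17854872  2.01626689 -0.00224623  0.94729458 -1.58818504] 12.297368044408275
```

```bash
python3 -m handwheel '[[[0.005,0,0,0,-6],[0.005,0,0,0,-6],[0.005,0,0,0,-6],[0.005,0,0,0,-6],[0.005,0,0,0,-6],[0.005,0,0,0,-6],[0.005,0,0,0,-6],[0.005,0,0,0,-4],[0.005,0,0,0,0],[0.005,0,0,0,0]]]'
python3 -c "
from h import *
s=get_state();m=R.from_quat(s['tcp_rot']).as_matrix();print(np.degrees(np.arctan2(m[1,1],m[0,1])),s['wrist_torque'],s['qpos'])"
```

```text
time: 8.87
eef_pos: [0.4765, -0.2557, 0.0368]
tcp_rot: [-0.072, 0.997, -0.001, -0.001]
contact_force: [-5.8, -4.9, 5.2]
opening: 0.142
finger_force: 98.1
98.26838470206229 [-0.52748411  1.06324044  0.0308683 ] [-0.67838718  0.17865223  2.01606472 -0.00430675  0.94645666 -2.39097416]
```

```bash
for i in 1 2; do python3 -m handwheel '[[[0.005,0,0,0,-1.5],[0.005,0,0,0,0]]]' >/dev/null
python3 -c "
from h import *
s=get_state();m=R.from_quat(s['tcp_rot']).as_matrix();print(s['time'],np.degrees(np.arctan2(m[1,1],m[0,1])),s['wrist_torque'])"; done
```

```text
9.0333 99.7565626471831 [-0.57099948  1.02238097 -0.1029986 ]
9.2 101.14427289508177 [-0.59932887  1.0794228  -0.42377221]
```

The stop is felt (−0.42 N m). I ease back 1.5°, let go and rise.

```bash
python3 -m handwheel '[[[0.005,0,0,0,1.5],[0.005,0,0,0,0],[0.04,0,0,0,0],[0.06,0,0,0,0],[0.06,0,0,0,0],[0.06,0,0,0,0],[0.06,0,0,-0.01,0],[0.06,0,0,-0.03,0],[0.06,0,0,-0.04,0],[0.06,0,0,-0.04,0],[0.06,0,0,-0.04,0],[0.06,0,0,-0.04,0]]]'
python3 -m handwheel '[[[0.06,-0.04,0,0,0],[0.06,-0.04,0,0,0],[0.06,-0.04,0,0,0],[0.06,-0.04,0,0,0],[0.06,0,0,0,0],[0.06,0,0,0,0]]]'
python3 - <<'E'
from h import *
t=viewer.read_camera("top");s=viewer.read_camera("scene")
cv2.imwrite("pics/c6.png",np.vstack([np.hstack([cv2.resize(x,(400,300),interpolation=2) for x in (t[130:230,420:540],s[140:240,160:280])]),cv2.resize(np.hstack([t[130:220,230:310],s[210:300,335:415]]),(800,300),interpolation=2)]))
E
```

```text
time: 10.2
eef_pos: [0.4771, -0.2535, 0.2386]
tcp_rot: [-0.085, 0.996, -0.0, 0.0]
contact_force: [-0.2, -0.4, -0.1]
opening: 0.702
finger_force: 0.0
time: 10.7
eef_pos: [0.6361, -0.2259, 0.2346]
tcp_rot: [-0.086, 0.996, 0.001, -0.001]
contact_force: [-0.8, 0.9, -0.1]
opening: 0.703
finger_force: 0.0
```

View pics/c6.png

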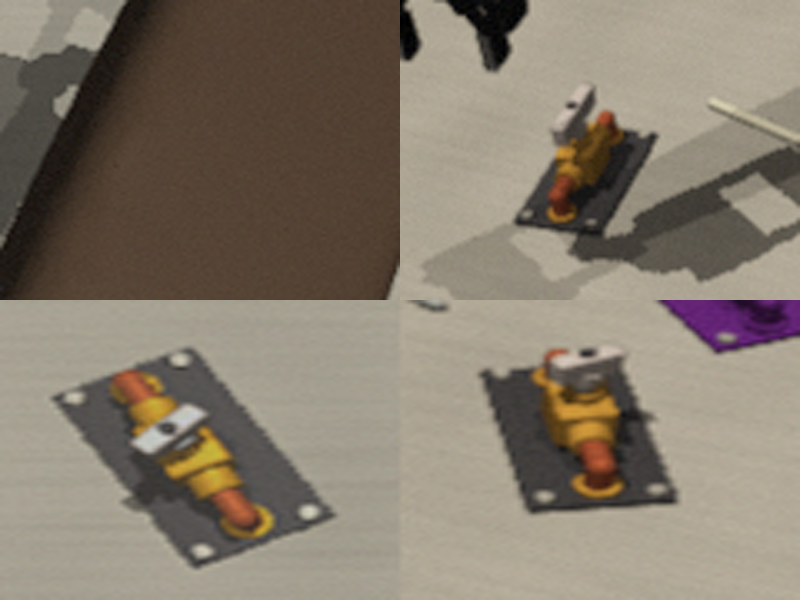

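The scene view shows the long bar in line with its pipe (bar at crop (573,112)). The fuel valve's short bar is still across its pipe, and the gripper is clear of everything.

```bash
python3 -c "
from plant import sign_off
print(sign_off())"
```

```text
the job is handed in; nothing more can be done
None
```

I broke the oxygen valve loose and turned it counter-clockwise to its stop, bar in line with the pipe, then let go; the fuel valve was left shut and the job was handed in at about 11 s.

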